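Load the vial carrier into the tunnel warmer

TASK

Put the spare vial from the bench into the empty pocket of the vial carrier. Lift the carrier out of its dock, set it down on the loading ledge in front of the warmer's tunnel, its tab pointing away from the mouth, and let go; then take it by its tab and slide it gently under the tunnel's roof until its front end rests against the stop inside, all three vials standing in their pockets. Keep the vials upright throughout and leave the bottle, beaker and calculator where they are.

Things in the scene. Friction and masses are not known exactly. Their poses are not given: they have to be found in the camera images.
- warmer: Vial warmer, fixed to the bench. Origin on the bench surface below the middle of the tunnel mouth; +x points level into the tunnel, z up. The white machine body, 180 wide, 150 high, stands at the tunnel's far end, x=170 to 310.
- mouth (a point): Middle of the tunnel mouth at floor level, 12 above the bench. Tunnel: white arch, then clear walls and roof; 51 wide inside, walls 6 thick, 160 long (warmer +x), roof underside 68 and roof top 74 above its floor. The floor runs on level from the ledge.
- ledge (a point): Middle of the aluminium loading ledge in front of the mouth, on its top, 12 above the bench, 75 before the mouth; the ledge is 150 long and 90 wide. At the mouth two low guides, 8 high above the ledge, flare from 51 apart at the mouth to 74 apart 30 before it.
- backstop: The rubber-faced stop block inside the tunnel, fixed, 36 wide and 32 high; how deep it sits differs each time (face 121 to 136 from the mouth). Origin at the bottom middle of its face, at ledge height; axes as the warmer's.
- dock: Fixed grey parking dock: plate 6 thick, 190 x 64, the carrier rests on it at the start, axes as the carrier's; origin on the bench under the carrier's. Two cheeks, 8 thick, 54 high above the bench and 26 apart inside, shield both sides of the carrier's tab (x=-121 to -71), so it cannot be pinched there; the carrier lifts straight up.
- carrier: Aluminium vial carrier, 0.35 kg: a block 116 long (x) x 46 wide (y) x 34 high with three square pockets in a row, 26 wide, 24 deep, at x=-37, 0, 37. Origin at the centre of the block's underside, z up. From its rear (-x) end an upright tab, 10 thick (y), sticks out in the middle, from x=-58 to -113, z=3 to 33. It can be held across its 46 mm width or, away from the dock, by the tab.
- carrier_front (a point): Middle of the carrier's leading (+x) end face, 15 above its underside: the face that meets the stop.
- carrier_tab (a point): Point on top of the carrier's tab, 40 behind the block, at z=33: the place to pinch it, fingers on its two broad sides.
- pocket0 (a point): Centre of the floor of the carrier's pocket at x=-37, 24 below the block's top.
- pocket1 (a point): Centre of the floor of the carrier's pocket at x=0, 24 below the block's top.
- pocket2 (a point): Centre of the floor of the carrier's pocket at x=37, 24 below the block's top.
- vial0: Closed amber glass vial with white cap, 22 diameter, 50 high, 30 g; origin at the centre of its underside, z up. All three are alike: two stand in carrier pockets, one on the bench.
- vial1: Closed amber glass vial with white cap, 22 diameter, 50 high, 30 g; origin at the centre of its underside, z up. All three are alike: two stand in carrier pockets, one on the bench.
- vial2: Closed amber glass vial with white cap, 22 diameter, 50 high, 30 g; origin at the centre of its underside, z up. All three are alike: two stand in carrier pockets, one on the bench.
- amber_bottle: Bystander: amber reagent bottle, 70 diameter, 150 high; origin under its centre.
- beaker: Bystander: glass beaker, 70 diameter, 85 high; origin under its centre.
- calculator: Bystander: pocket calculator, 130 x 78 x 20, lying flat; origin under its centre.

How it is judged:
On the way:
1. the carrier lies flat on the loading ledge, still short of its place, and the fingers have let go of it (x of carrier in the frame of warmer between -0.155 and -0.02 m and y of carrier in the frame of warmer between -0.04 and 0.04 m and z of carrier in the frame of warmer between 0.008 and 0.018 m and angle between carrier's own z axis and vertical below 0.06 rad and contact force between the fingers and carrier below 0.05 N and linear speed of carrier below 0.01 m/s), for 0.2 s.
At the end, for the whole second after the job is handed in: The carrier lies flat on the tunnel floor, its front end within 4 mm of the stop's face, at rest, and each of the three vials stands upright down in a pocket of the carrier (x of carrier_front in the frame of backstop between -0.004 and 0.004 m and y of carrier_front in the frame of backstop between -0.008 and 0.008 m and angle between the x axis of carrier and the x axis of warmer, either way round below 0.08 rad and angle between carrier's own z axis and vertical below 0.06 rad and z of carrier in the frame of warmer below 0.018 m and linear speed of carrier below 0.01 m/s and x of vial0 in the frame of carrier between -0.045 and 0.045 m and y of vial0 in the frame of carrier between -0.008 and 0.008 m and z of vial0 in the frame of carrier between 0.004 and 0.016 m and angle between each of vial0, vial1, vial2's own z axis and vertical below 0.25 rad and linear speed of each of vial0, vial1, vial2 below 0.02 m/s and x of vial1 in the frame of carrier between -0.045 and 0.045 m and y of vial1 in the frame of carrier between -0.008 and 0.008 m and z of vial1 in the frame of carrier between 0.004 and 0.016 m and x of vial2 in the frame of carrier between -0.045 and 0.045 m and y of vial2 in the frame of carrier between -0.008 and 0.008 m and z of vial2 in the frame of carrier between 0.004 and 0.016 m); the robot touches nothing.
It fails at once if a vial is tipped by more than 45 degrees (angle between any of vial0, vial1, vial2's own z axis and vertical above 0.785 rad).
It fails at once if the bottle, beaker or calculator is shifted by more than 25 mm or knocked over (distance of any of amber_bottle, beaker, calculator from where it was at the start of the episode above 0.025 m or angle between any of amber_bottle, beaker, calculator's own z axis and vertical above 0.5 rad).
It fails at once if the carrier is rammed against the stop with more than 40 N (contact force between carrier and backstop above 40 N).
It also fails if it takes over 72 s, if anything falls off the work surface, if the arm or the gripper's body presses on something with over 40 N, if the wrist force passes 120 N, or if a joint passes its speed limit or range.

ROBOT

A 6-joint arm with a two-finger parallel gripper is mounted at the origin on the work surface. World frame = base frame: x ahead of the robot, y to its left, z up, the work surface at z = 0. Lengths are in m, angles in rad, forces in N, time in s.
With the tool pointing down it reaches from about 0.375 to 0.9 m from the base axis. Payload 3.1 kg.
Tool frame: the origin (TCP) lies midway between the tips of the shut fingers; the grasp point (between the pads) lies 19 mm behind it; z points along the fingers, y is the line along which they close (so a half turn about z gives the same grasp; the last joint's range is limited). The gripper opens to 87 mm and grips with 3 to 60 N. Pads are 19 mm wide; open, the fingers measure 117 mm over their backs; the gripper's body (75 mm by 190 mm) begins 51 mm behind the grasp point.
Start: joints at [1.151, 0.527, 1.433, -0, 1.181, -0.178], TCP at [0.149, 0.607, 0.223] pointing down, gripper open.
Joint ranges: [-3.08, 3.08], [-0.75, 2.2], [0.22, 2.44], [-1.43, 4.57], [0, 2.65], [-2.85, 2.85]. Speed limits (rad/s): [2.79, 2.79, 3.14, 3.14, 3.14, 3.14].

INTERFACE

Orientations are given as a unit quaternion [x, y, z, w].
In Python, from rig import robot gives the robot as it stands.
- The arm moves only by the shell command python3 -m jog 'ROWS' [FORCE]. ROWS is a JSON object of lists of equal length, an entry for each row: "dp": the shift along the tool's x, y, z in mm, a list of three; "delta_rot": the turn, a rotation vector about the tool's x, y, z in rad, a list of three; "gripper": the opening, from -1 (shut) to 1 (fully open). A call has 1 to 12 rows; each row is the pose to reach, as a shift and turn from the pose commanded when the call began, along the tool's axes at that moment; what a row does not reach only later rows make up. A row lasts 1/10 s, in which the tool goes at most 50 mm and 8.59 degrees, less where a joint would pass 70% of its speed; a pose out of reach is approached as far as the arm can. A call with a gripper value outside its range is refused whole. The fingers move at their own pace and stop on an object; FORCE is the grip in N (left out, the last holds). Time passes only in rows, so rows that repeat a pose let the fingers close. It gives the time, the measured TCP pose, the force, the opening and the grip force at its end, in the units of the state.
- robot.get_obs(): the state, without advancing time (a new reading comes with each control period).
- robot.camera(name): name is "scene" or "top" or "wrist"; returns the picture (400x640x3 uint8, red, green, blue); there is no depth.
- robot.camera_model(name): a dict with "fx", "fy", "cx", "cy" (pixels), "k1" (the pictures are not rectified: a ray, as slopes to the right and down, at radius r is drawn at 1 + k1 r^2 times it, then the intrinsics apply), "xyz" and "orientation" of the camera in the world; the wrist camera has in their place "T_tool_cam" (4x4, takes a point from camera to tool coordinates, whose origin is the TCP and whose axes are the flange's). Camera axes: x right, y down, z forward; pixel columns grow to the right and rows downward; lengths in m; the calibration is good to about 2 mm. A picture is of the moment at which its call begins: read the wrist's pose just before it. camera_model takes no time and is no camera call.
- robot.hand_in(): hands the job in; it is judged then, once.
Trained networks look in the newest picture that a camera, given by its name, has taken for a name from the list of things; names that differ only in an ending like _2 or _b are one class to them, and where a whole thing is asked for, a point or a joint stands for the part that bears it (a point fixed in the world has none). Each returns a list of dicts, best first, with "score" (0 to 1); they miss things now and then, are a little off and sometimes report something else, mostly with a low value. They report only what shows in the picture. A call takes as long as a camera call.
- robot.search_frame(name, camera): "rect" ([left, top, right, bottom] in pixels, round what is visible of it).
The state is a dict: "time": time; "q": joint angles; "joint_velocities": joint speeds; "joint_torque": joint torques, N m; "position": TCP position; "tool_rot": TCP orientation; "ft_force": force on the tool from outside, world axes, zero at the start; "moment": the same for the moment, N m; "grip_width": finger opening in m; "grip_force": force on a finger pad.
Only numpy, scipy, OpenCV 4.12 (cv2) and the standard library are available. Lean on these libraries where they do the work, as an engineer would, in place of code of your own. Each camera call takes 0.05 s, during which the arm holds its last target. There are 200 camera calls.

## Working session

There is one attempt and no reset: what is moved stays moved. The work goes in short steps, Python scripts to look and compute and a shell command to move; the robot and the scene stay as the last step left them, time stands still between calls to the robot, and variables do not carry over. Pictures are saved under pics/ and viewed, at most 10 in all, crops included, and the job is handed in when it is done.

```bash
mkdir -p pics; ls; cat > h.py <<'E'
import numpy as np, cv2
from rig import robot
from scipy.spatial.transform import Rotation as R
def cam(n):
    m=robot.camera_model(n)
    if 'T_tool_cam' in m:
        o=robot.get_obs(); T=np.eye(4); T[:3,:3]=R.from_quat(o['tool_rot']).as_matrix(); T[:3,3]=o['position']
        T=T@np.array(m['T_tool_cam'])
    else:
        T=np.eye(4); T[:3,:3]=R.from_quat(m['orientation']).as_matrix(); T[:3,3]=m['xyz']
    return m,T
def ray(mt,u,v):
    m,T=mt; d=np.array([(u-m['cx'])/m['fx'],(v-m['cy'])/m['fy']]); s=d.copy()
    for _ in range(20): s=d/(1+m['k1']*(s@s))
    return T[:3,3],T[:3,:3]@np.array([s[0],s[1],1])
def onz(mt,u,v,z):
    o,d=ray(mt,u,v); return o+d*(z-o[2])/d[2]
def proj(mt,p):
    m,T=mt; c=T[:3,:3].T@(np.array(p)-T[:3,3]); s=c[:2]/c[2]; s=s*(1+m['k1']*(s@s))
    return np.array([m['cx']+m['fx']*s[0],m['cy']+m['fy']*s[1]])
def snap(n,f):
    mt=cam(n); im=robot.camera(n); cv2.imwrite('pics/'+f,im[:,:,::-1]); return mt,im
E
python3 - <<'E'
from h import *
for n in ['top','scene']:
    mt,im=snap(n,n+'0.png'); print(n,mt[0])
    for k in ['warmer','mouth','ledge','backstop','dock','carrier','carrier_tab','carrier_front','pocket0','vial0','amber_bottle','beaker','calculator']:
        print(k,[(round(d['score'],2),np.round(d['rect']).tolist()) for d in robot.search_frame(k,n)[:4]])
print(robot.camera_model('wrist')); o=robot.get_obs(); print(o)
E
```

```text
pics
top {'fx': 500.438035579029, 'fy': 500.438035579029, 'cx': 320.04793808002773, 'cy': 193.34082379845637, 'k1': 0.052885249021908345, 'xyz': array([ 0.4456319 , -0.01500109,  1.23496002]), 'orientation': array([ 0.70787235, -0.70472587,  0.02551831, -0.04033604])}
warmer [(0.77, [144.0, 114.0, 350.0, 204.0])]
mouth [(0.83, [145.0, 116.0, 350.0, 202.0]), (0.22, [431.0, 182.0, 455.0, 254.0])]
ledge [(0.82, [143.0, 115.0, 350.0, 204.0])]
backstop []
dock [(0.62, [326.0, 234.0, 330.0, 242.0]), (0.57, [430.0, 181.0, 456.0, 257.0]), (0.3, [144.0, 114.0, 349.0, 203.0])]
carrier [(0.78, [430.0, 181.0, 455.0, 253.0])]
carrier_tab [(0.65, [430.0, 183.0, 454.0, 255.0])]
carrier_front [(0.68, [431.0, 183.0, 453.0, 252.0]), (0.28, [430.0, 182.0, 457.0, 259.0])]
pocket0 [(0.93, [432.0, 183.0, 457.0, 252.0])]
vial0 [(0.64, [431.0, 179.0, 457.0, 254.0]), (0.63, [438.0, 200.0, 451.0, 211.0]), (0.54, [427.0, 181.0, 452.0, 256.0]), (0.48, [324.0, 234.0, 330.0, 245.0])]
amber_bottle [(0.62, [423.0, 112.0, 462.0, 151.0])]
beaker [(0.66, [178.0, 226.0, 217.0, 256.0])]
calculator [(0.69, [280.0, 94.0, 
[... 1529 characters left out ...]
)}
{'time': 1.4, 'q': array([ 1.15145494e+00,  5.27474944e-01,  1.43267544e+00, -3.51795816e-05,
        1.18137502e+00, -1.78489094e-01]), 'joint_velocities': array([-0.00068765,  0.00067226,  0.00048575, -0.00120606, -0.00114644,
        0.00107422]), 'joint_torque': array([ 1.45787206e-03, -4.40029657e+01, -1.76979911e+01,  6.34460966e-02,
        5.06557524e-02, -1.88873753e-05]), 'position': array([0.14905519, 0.60696365, 0.22257165]), 'tool_rot': array([1.20128649e-01, 9.92758332e-01, 2.73456316e-05, 2.54546400e-05]), 'ft_force': array([-0.26852707, -0.40212359, -0.04614238]), 'moment': array([-0.00706194, -0.03086739, -0.01738464]), 'grip_force': 0.0, 'grip_width': 0.0870139712023108}
```

View pics/top0.png

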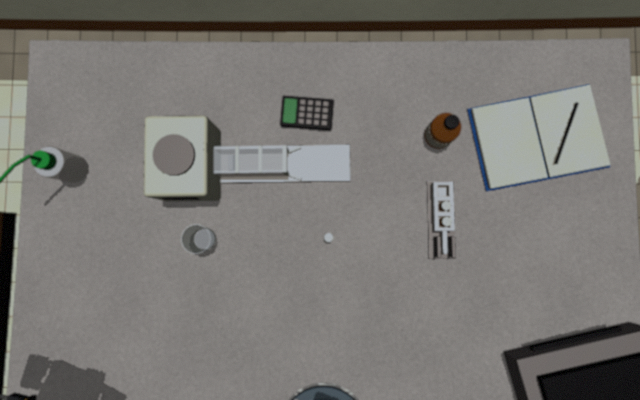

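View pics/scene0.png

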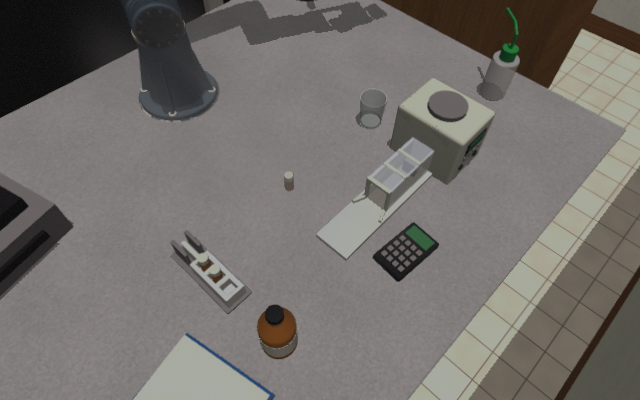

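Scene: the vial is at (328,238) in top. The carrier is at (443,215), tab toward the robot, with its front pocket (v≈188) empty. The warmer tunnel points left (+y) with its ledge at (320,163). Next I'll compute coarse positions.

```bash
python3 - <<'E'
from h import *
t=cam('top'); s=cam('scene')
P=lambda m,u,v,z:np.round(onz(m,u,v,z),3)[:2]
print('vial',P(t,328,238,.05),P(s,289,183,.03))
print('carrier corners top',[P(t,u,v,.04) for u,v in [(433,182),(453,182),(454,232),(434,232)]],'tab',P(t,445,252,.039))
print('ledge',[P(t,u,v,.012) for u,v in [(350,146),(350,181),(290,147)]], 'body top',[P(t,u,v,.15) for u,v in [(145,116),(207,116),(207,196),(145,196)]])
print('arch top',[P(t,u,v,.086) for u,v in [(288,147),(288,174),(214,147),(214,174)]])
print('bottle',P(t,451,122,.15),'calc',P(t,307,112,.02),'beaker',P(t,203,239,.085))
E
cat >> h.py <<'E'
def go(p,yaw):  # shift/turn for tool down with tool y axis at 'yaw' (mod pi) from the commanded=measured pose
    o=robot.get_obs(); r=R.from_quat(o['tool_rot']); M=r.as_matrix()
    y=np.array([np.cos(yaw),np.sin(yaw),0])
    if y@M[:,1]<0: y=-y
    z=np.array([0,0,-1.]); T=np.c_[np.cross(y,z),y,z]
    print('t',o['time'],'dp',np.round(1000*M.T@(np.array(p)-o['position']),1),'rot',np.round(R.from_matrix(M.T@T).as_rotvec(),3))
E
python3 -c "
from h import *
go([.36,-.0,.23],np.pi/2)"
```

```text
vial [ 0.451 -0.009] [ 0.462 -0.015]
carrier corners top [array([ 0.585, -0.259]), array([ 0.585, -0.306]), array([ 0.467, -0.306]), array([ 0.466, -0.259])] tab [ 0.42  -0.284]
ledge [array([ 0.678, -0.062]), array([ 0.591, -0.062]), array([0.675, 0.086])] body top [array([0.717, 0.396]), array([0.718, 0.259]), array([0.54 , 0.255]), array([0.54 , 0.389])]
arch top [array([0.661, 0.085]), array([0.598, 0.084]), array([0.661, 0.257]), array([0.597, 0.256])]
bottle [ 0.705 -0.277] calc [0.761 0.044] beaker [0.447 0.277]
t 1.4 dp [-349.6 -539.1   -7.4] rot [ 0.     0.    -0.241]
```

```bash
python3 -c "
from h import *
go([.42,-.01,.2],np.pi/2)"
```

```text
t 1.4 dp [-410.3 -534.5   22.6] rot [ 0.     0.    -0.241]
```

```bash
python3 -m jog '{"dp":[[-410,-534,22],[-410,-534,22],[-410,-534,22],[-410,-534,22],[-410,-534,22],[-410,-534,22],[-410,-534,22],[-410,-534,22],[-410,-534,22],[-410,-534,22],[-410,-534,22],[-410,-534,22]],"delta_rot":[[0,0,-0.241],[0,0,-0.241],[0,0,-0.241],[0,0,-0.241],[0,0,-0.241],[0,0,-0.241],[0,0,-0.241],[0,0,-0.241],[0,0,-0.241],[0,0,-0.241],[0,0,-0.241],[0,0,-0.241]],"gripper":[0,0,0,0,0,0,0,0,0,0,0,0]}' 20
```

```text
time: 2.6
position: [0.391, 0.0559, 0.2033]
tool_rot: [0.0, 1.0, 0.0, 0.001]
ft_force: [1.9, 0.4, 0.2]
grip_width: 0.0438
grip_force: 0.0
```

```bash
python3 -c "
from h import *
go([.42,-.01,.2],np.pi/2)"
```

```text
t 2.6 dp [-29.  -65.8   3.3] rot [ 0.     0.001 -0.   ]
```

```bash
python3 -m jog '{"dp":[[-29,-66,0],[-29,-66,0],[-29,-66,0],[-29,-66,0]],"delta_rot":[[0,0,0],[0,0,0],[0,0,0],[0,0,0]],"gripper":[0,0,0,0]}'; python3 - <<'E'
from h import *
w,im=snap('wrist','w1.png'); r=robot.search_frame('vial0','wrist'); print(r[:2])
print(robot.get_obs()['position'])
for d in r[:1]:
    a=d['rect']; print(onz(w,(a[0]+a[2])/2,(a[1]+a[3])/2,.025), onz(w,(a[0]+a[2])/2,a[1],0.05))
E
```

```text
time: 3.0
position: [0.4188, -0.0081, 0.2029]
tool_rot: [0.001, 1.0, 0.0, -0.0]
ft_force: [-0.2, 0.5, -0.0]
grip_width: 0.0435
grip_force: 0.0
[{'rect': [304.5, 191.9, 321.0, 217.0], 'score': 0.93}, {'rect': [79.8, 227.2, 111.0, 244.6], 'score': 0.73}]
[ 0.41813558 -0.0069183   0.20280838]
[ 0.45384512 -0.01188139  0.025     ] [ 0.42956168 -0.0115722   0.05      ]
```

View pics/w1.png

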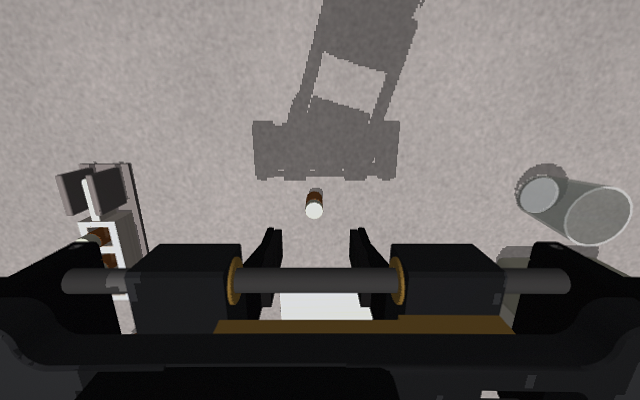

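Vial cap top at (314,211) in the wrist image, its base around v≈193. The carrier shows at left and the beaker at right.

```bash
python3 - <<'E'
from h import *
w=cam('wrist')
im=cv2.imread('pics/w1.png'); c=im[185:225,295:335].astype(int)
wh=(c.min(2)>185); ys,xs=np.nonzero(wh); print(len(xs),xs.min()+295,xs.max()+295,ys.min()+185,ys.max()+185,xs.mean()+295)
br=(c[:,:,2]-c[:,:,0]>35); yb,xb=np.nonzero(br); print(xb.min()+295,xb.max()+295,yb.min()+185,yb.max()+185)
print(c[26,19],c[2,2])
for u,v,z in [(314,211,.05),(314.5,218.5,.05),(314.5,203,.05)]: print(onz(w,u,v,z))
# fit
from itertools import product
ang=np.linspace(0,6.28,40)
for x in np.arange(.44,.475,.005):
    pts=[proj(w,[x+.011*np.cos(a),-.0115+.011*np.sin(a),z]) for a in ang for z in (0,.05)]; q=np.array(pts); print(round(x,3),q.min(0).round(1),q.max(0).round(1))
E
```

```text
216 305 322 203 218 313.5787037037037
306 321 192 203
[218 222 220] [171 172 181]
[ 0.45288807 -0.0089457   0.05      ]
[ 0.46263187 -0.00834604  0.05      ]
[ 0.4426753  -0.00833471  0.05      ]
0.44 [302.7 181.7] [321.  209.5]
0.445 [302.7 185.3] [321.  213.4]
0.45 [302.8 188.8] [321.  217.3]
0.455 [302.8 192.3] [321.  221.1]
0.46 [302.9 195.8] [320.9 224.8]
0.465 [302.9 199.3] [320.9 228.6]
0.47 [303.  202.7] [320.9 232.3]
```

```bash
python3 -c "
from h import *
go([.453,-.0095,.028],np.pi/2)"
```

```text
t 3.1 dp [-35.1  -2.7 174.8] rot [ 0.001 -0.001  0.001]
```

```bash
python3 -m jog '{"dp":[[-35,-3,50],[-35,-3,90],[-35,-3,110],[-35,-3,110],[-35,-3,110],[-35,-3,110]],"delta_rot":[[0,0,0],[0,0,0],[0,0,0],[0,0,0],[0,0,0],[0,0,0]],"gripper":[0,0,0,0,0,0]}'; python3 - <<'E'
from h import *
go([.453,-.0095,.028],np.pi/2)
w,im=snap('wrist','w2.png'); cv2.imwrite('pics/w2c.png',cv2.resize(im[180:340,220:420,::-1],None,fx=3,fy=3))
print(proj(w,[.453,-.0095,.05]))
E
```

```text
time: 3.7
position: [0.4549, -0.0106, 0.0943]
tool_rot: [-0.001, 1.0, -0.0, 0.001]
ft_force: [0.5, 0.3, 0.9]
grip_width: 0.043
grip_force: 0.0
t 3.7 dp [ 2.   1.1 66.3] rot [-0.001  0.002  0.001]
[317.50533475 214.81295402]
```

View pics/w2c.png

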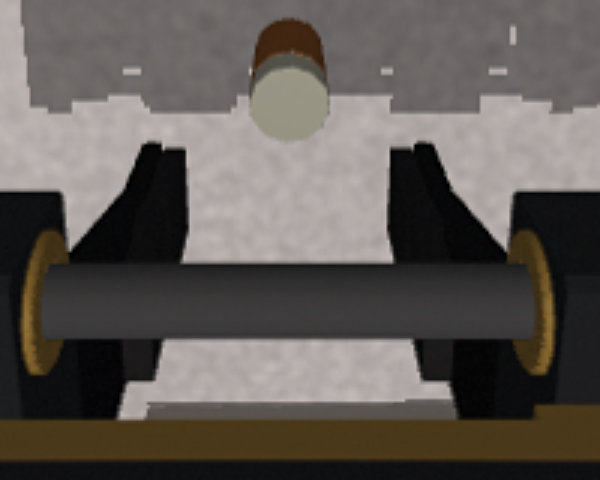

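The cap centre is at wrist pixel (316,214), matching the prediction, and it sits centred between the fingers. Descend and grip.

```bash
python3 -m jog '{"dp":[[2,1,40],[2,1,66],[2,1,66],[2,1,66],[2,1,66],[2,1,66],[2,1,66],[2,1,66],[2,1,66]],"delta_rot":[[0,0,0],[0,0,0],[0,0,0],[0,0,0],[0,0,0],[0,0,0],[0,0,0],[0,0,0],[0,0,0]],"gripper":[0,0,0,0,0,-0.8,-0.8,-0.8,-0.8]}' 15; python3 -m jog '{"dp":[[0,0,-40],[0,0,-90],[0,0,-130],[0,0,-130]],"delta_rot":[[0,0,0],[0,0,0],[0,0,0],[0,0,0]],"gripper":[-0.8,-0.8,-0.8,-0.8]}';  python3 -c "
from h import *
go([.46,-.283,.18],np.pi/2)"
```

```text
time: 4.65
position: [0.4525, -0.0101, 0.0273]
tool_rot: [-0.0, 1.0, -0.0, 0.0]
ft_force: [0.2, 0.9, 3.8]
grip_width: 0.0217
grip_force: 15.0
time: 5.05
position: [0.4556, -0.0108, 0.1614]
tool_rot: [-0.0, 1.0, -0.001, 0.005]
ft_force: [1.2, 0.1, -0.9]
grip_width: 0.0221
grip_force: 15.0
t 5.05 dp [  -4.5 -272.2  -17.7] rot [-0.003  0.011  0.001]
```

```bash
python3 -m jog '{"dp":[[-20,-50,-20],[-40,-100,-40],[-50,-150,-50],[-54,-200,-50],[-54,-250,-50],[-54,-272,-50],[-54,-272,-50],[-54,-272,-50],[-54,-272,-50]],"delta_rot":[[0,0,0],[0,0,0],[0,0,0],[0,0,0],[0,0,0],[0,0,0],[0,0,0],[0,0,0],[0,0,0]],"gripper":[-0.8,-0.8,-0.8,-0.8,-0.8,-0.8,-0.8,-0.8,-0.8]}'; python3 - <<'E'
from h import *
w,im=snap('wrist','w3.png'); np.save('w3.npy',w[1]); cv2.imwrite('pics/w3c.png',cv2.resize(im[60:300,200:420,::-1],None,fx=2.5,fy=2.5))
print(robot.get_obs()['position'])
P=lambda u,v,z:onz(w,u,v,z)
for p in [(.585,-.26,.04),(.585,-.306,.04),(.467,-.306,.04),(.467,-.26,.04),(.41,-.283,.039)]: print((proj(w,p)-[200,60])*2.5)
E
```

```text
time: 5.95
position: [0.5055, -0.2804, 0.2058]
tool_rot: [-0.0, 1.0, 0.001, -0.001]
ft_force: [-0.3, 0.4, -0.6]
grip_width: 0.0214
grip_force: 15.0
[ 0.50568944 -0.28024299  0.20613173]
[327.73306195 449.89185047]
[239.43571973 450.046156  ]
[234.16410222 222.12161249]
[331.89371146 222.07444838]
[282.73330747  93.44867244]
```

View pics/w3c.png

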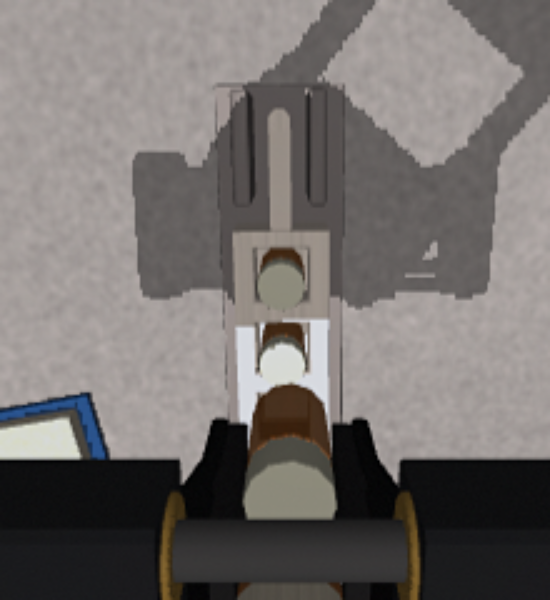

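Carrier block's rear edge is at crop y≈232 (x 233–331), tab tip at (280,108), two vials in the rear and middle pockets. The held vial's cap centre is at about (290,490).

```bash
python3 - <<'E'
from h import *
w=(cam('wrist')[0],np.load('w3.npy'))
C=lambda u,v,z:print((u,v),onz(w,u/2.5+200,v/2.5+60,z).round(4))
C(233,232,.04);C(331,232,.04);C(236.5,415,.04);C(328.5,415,.04);C(280,107,.039)
C(281,284,.066);C(281.5,361,.066);C(251,247,.04);C(310,247,.04)
C(289.5,489,.206+.0225); 
x0=onz(w,280/2.5+200,107/2.5+60,.039)
g=cv2.cvtColor(cv2.imread('pics/w3.png'),cv2.COLOR_BGR2GRAY)
a,b=np.linspace(0,6.28,60),0
for dx in (-.003,0,.003):
  q=np.array([proj(w,[.5056+dx+.011*np.cos(t),-.2803+.011*np.sin(t),.2285]) for t in a]); print(dx,((q.min(0)-[200,60])*2.5).round(1),((q.max(0)-[200,60])*2.5).round(1))
E
```

```text
(233, 232) [ 0.4716 -0.3067  0.04  ]
(331, 232) [ 0.4717 -0.2603  0.04  ]
(236.5, 415) [ 0.5652 -0.3071  0.04  ]
(328.5, 415) [ 0.5653 -0.2599  0.04  ]
(280, 107) [ 0.4157 -0.2842  0.039 ]
(281, 284) [ 0.491  -0.2839  0.066 ]
(281.5, 361) [ 0.5272 -0.2838  0.066 ]
(251, 247) [ 0.4788 -0.2983  0.04  ]
(310, 247) [ 0.4788 -0.2702  0.04  ]
(289.5, 489) [ 0.5022 -0.2809  0.2285]
-0.003 [243.2 446.1] [340.8 533.1]
0 [243.5 458.4] [340.5 544.5]
0.003 [243.7 470.5] [340.2 555.7]
```

```bash
python3 -m jog '{"dp":[[-40,-3,60],[-60,-3,100],[-60,-3,128],[-60,-3,128],[-60,-3,128],[-60,-3,128],[-60,-3,128]],"delta_rot":[[0,0,0],[0,0,0],[0,0,0],[0,0,0],[0,0,0],[0,0,0],[0,0,0]],"gripper":[-0.8,-0.8,-0.8,-0.8,-0.8,-0.8,-0.8]}'; python3 - <<'E'
from h import *
go([.566,-.283,.038+.007],np.pi/2)
w,im=snap('wrist','w4.png'); s,i2=snap('scene','s4.png')
a=cv2.resize(im[100:300,220:420,::-1],None,fx=3,fy=3); p=proj(s,[.55,-.283,.06]).astype(int)-33; print(p)
b=cv2.resize(i2[p[1]:p[1]+66,p[0]:p[0]+66,::-1],(200,200)); 
a[:200,400:]=b
cv2.imwrite('pics/w4c.png',a)
E
```

```text
time: 6.7
position: [0.5674, -0.2858, 0.0822]
tool_rot: [-0.0, 1.0, -0.002, 0.002]
ft_force: [-0.9, -0.0, 0.3]
grip_width: 0.0218
grip_force: 15.0
t 6.7 dp [ 1.6  3.  37.2] rot [-0.003  0.004  0.   ]
[187 243]
```

View pics/w4c.png

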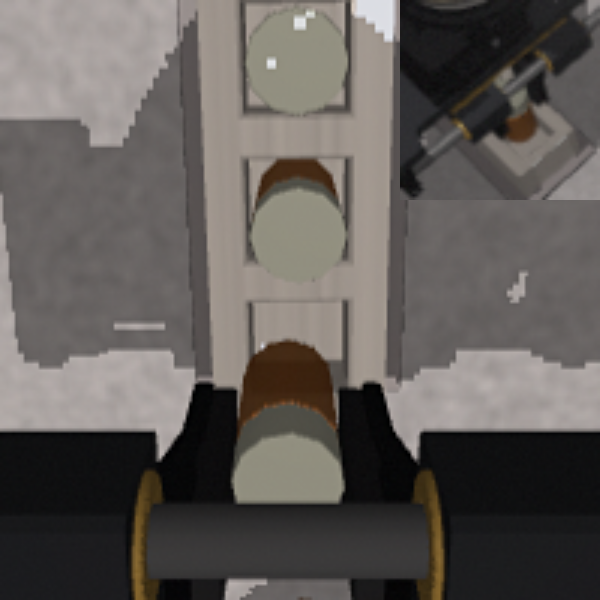

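Pocket 2's opening spans crop x 249–347 with its rear edge at y≈300. The vial's bottom spans x 243–333 with its rear at y≈341, so it needs about +2.7 mm in y. Next I compute x.

```bash
python3 - <<'E'
from h import *
w=cam('wrist'); o=robot.get_obs()['position']; print(o)
C=lambda u,v,z:print((u,v),onz(w,u/3+220,v/3+100,z).round(4))
C(298,300,.04);C(298,265,.04);C(298,157,.04);C(298,114,.04);C(288,341,o[2]-.0275)
E
```

```text
[ 0.56709216 -0.28582918  0.08165809]
(298, 300) [ 0.552  -0.2835  0.04  ]
(298, 265) [ 0.5426 -0.2835  0.04  ]
(298, 157) [ 0.5152 -0.2836  0.04  ]
(298, 114) [ 0.5049 -0.2836  0.04  ]
(288, 341) [ 0.5578 -0.286   0.0542]
```

```bash
python3 -m jog '{"dp":[[3,2.5,0],[3,2.5,6],[3,2.5,12],[3,2.5,18],[3,2.5,18]],"delta_rot":[[0,0,0],[0,0,0],[0,0,0],[0,0,0],[0,0,0]],"gripper":[-0.8,-0.8,-0.8,-0.8,-0.8]}'; python3 -c "
from h import *
o=robot.get_obs();print(o['position'],o['ft_force'])
w,im=snap('wrist','w5.png')
cv2.imwrite('pics/w5c.png',cv2.resize(im[160:260,260:380,::-1],None,fx=4,fy=4))"
```

```text
time: 7.3
position: [0.5632, -0.2823, 0.0596]
tool_rot: [0.0, 1.0, 0.0, -0.0]
ft_force: [0.5, 0.1, -0.5]
grip_width: 0.0214
grip_force: 15.0
[ 0.56316672 -0.28228885  0.05961498] [ 0.49698418  0.12794533 -0.54830691]
```

View pics/w5c.png

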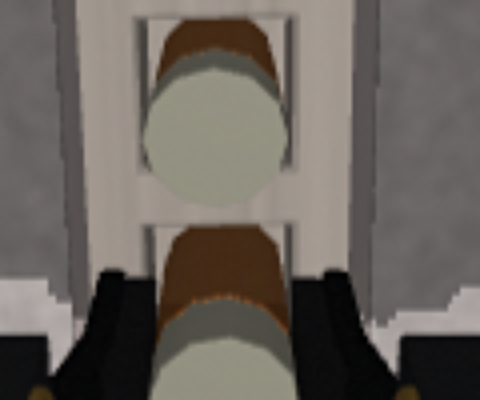

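The vial is about 8 mm into the pocket, centred and with no contact force. Lower the rest and release.

```bash
python3 -m jog '{"dp":[[0,0,6],[0,0,12],[0,0,15],[0,0,15],[0,0,15],[0,0,15],[0,0,15]],"delta_rot":[[0,0,0],[0,0,0],[0,0,0],[0,0,0],[0,0,0],[0,0,0],[0,0,0]],"gripper":[-0.8,-0.8,-0.8,-0.8,-0.2,-0.2,-0.2]}'; python3 -m jog '{"dp":[[0,0,-30],[0,0,-60],[10,0,-60],[36,0,-60],[36,0,-60],[36,0,-60]],"delta_rot":[[0,0,0],[0,0,0],[0,0,0],[0,0,0],[0,0,0],[0,0,0]],"gripper":[-0.2,-0.2,1,1,1,1]}'; python3 - <<'E'
from h import *
w,im=snap('wrist','w6.png'); print(robot.get_obs()['position'])
cv2.imwrite('pics/w6c.png',cv2.resize(im[100:300,220:420,::-1],None,fx=3,fy=3))
E
```

```text
time: 8.05
position: [0.5632, -0.2826, 0.0462]
tool_rot: [-0.0, 1.0, -0.0, -0.0]
ft_force: [0.7, -0.6, -0.8]
grip_width: 0.0331
grip_force: 0.0
time: 8.65
position: [0.5266, -0.2824, 0.1056]
tool_rot: [0.0, 1.0, 0.0, -0.0]
ft_force: [0.2, -0.6, -0.4]
grip_width: 0.0595
grip_force: 0.0
[ 0.52743395 -0.28273108  0.10572217]
```

View pics/w6c.png

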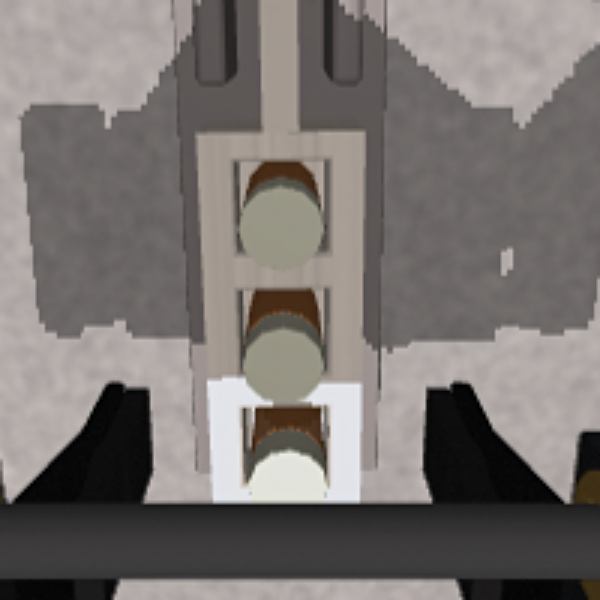

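All three vials stand in their pockets, and the carrier is centred between the fingers. Now grip the carrier across its width and lift.

```bash
python3 -m jog '{"dp":[[-1.5,-0.8,0],[-1.5,-0.8,0],[-1.5,-0.8,40],[-1.5,-0.8,75],[-1.5,-0.8,94],[-1.5,-0.8,94],[-1.5,-0.8,94],[-1.5,-0.8,94],[-1.5,-0.8,94],[-1.5,-0.8,94],[-1.5,-0.8,94],[-1.5,-0.8,94]],"delta_rot":[[0,0,0],[0,0,0],[0,0,0],[0,0,0],[0,0,0],[0,0,0],[0,0,0],[0,0,0],[0,0,0],[0,0,0],[0,0,0],[0,0,0]],"gripper":[1,1,1,1,1,1,-0.2,-0.2,-0.2,-0.2,-0.2,-0.2]}' 40; python3 -c "
from h import *
go([.529,-.283,.01],np.pi/2)"
```

```text
time: 9.9
position: [0.529, -0.2835, 0.0124]
tool_rot: [-0.0, 1.0, -0.0, 0.0]
ft_force: [-0.3, -0.3, 0.6]
grip_width: 0.047
grip_force: 0.0
t 9.9 dp [-0.   0.5  2.4] rot [-0.     0.001  0.   ]
```

```bash
python3 -m jog '{"dp":[[0,0,0],[0,0,0],[0,0,0],[0,0,-10],[0,0,-25],[0,0,-45],[0,0,-70],[0,0,-95],[0,0,-115],[0,0,-125],[0,0,-130],[0,0,-130]],"delta_rot":[[0,0,0],[0,0,0],[0,0,0],[0,0,0],[0,0,0],[0,0,0],[0,0,0],[0,0,0],[0,0,0],[0,0,0],[0,0,0],[0,0,0]],"gripper":[-0.2,-0.2,-0.2,-0.2,-0.2,-0.2,-0.2,-0.2,-0.2,-0.2,-0.2,-0.2]}' 40; python3 - <<'E'
from h import *
print(robot.get_obs()['q'])
t,im=snap('top','t7.png'); s,i2=snap('scene','s7.png')
a=cv2.resize(im[130:210,200:365,::-1],None,fx=4,fy=4); b=cv2.resize(i2[120:280,300:465,::-1],None,fx=2,fy=2)
out=np.zeros((320+0,660,3),np.uint8); out[:]=a[:320]; 
o2=np.zeros((600,700,3),np.uint8); o2[:320,:660]=a; o2[320:,:330]=b[:280]
w,i3=snap('wrist','w7.png'); o2[320:,340:700]=cv2.resize(i3[60:340,140:500,::-1],(360,280))
cv2.imwrite('pics/c7.png',o2)
for y,z in [(.45,.0)]: pass
E
```

```text
time: 11.1
position: [0.5287, -0.2832, 0.1422]
tool_rot: [-0.0, 1.0, -0.0, 0.0]
ft_force: [1.0, -0.3, -4.5]
grip_width: 0.0457
grip_force: 39.9
[-6.77938144e-01  5.93506606e-01  1.57212827e+00  4.62547377e-05
  9.75872596e-01 -2.24894625e+00]
```

View pics/c7.png

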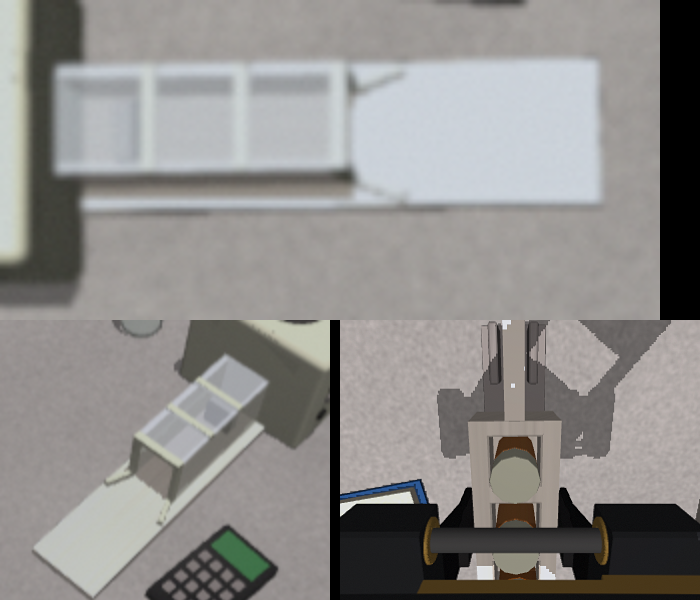

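Ledge, arch and guides are clear in the top crop: right ledge corners (598,59) and (601,204). The carrier hangs level in the gripper. Turning it +90° this way would take joint 6 past its limit, so I'll set it back in the dock, turn the tool 180° and regrip.

```bash
python3 - <<'E'
from h import *
t=cam('top')
C=lambda n,u,v,z:print(n,onz(t,u/4+200-.375,v/4+130-.375,z).round(4))
C('ledge R far',598,59,.012);C('ledge R near',601,204,.012);C('ledge far L',410,61,.012);C('floor near L',83,209,.012)
C('roof mouth far',349,63,.086);C('roof mouth near',352,171,.086);C('roof inner far',55,65,.086);C('roof inner near',55,175,.086)
C('guide tips',405,72,.02);C('guide tips',405,199,.02)
E
python3 -m jog '{"dp":[[0,0,40],[0,0,80],[0,0,105],[0,0,120],[0,0,125],[0,0,128],[0,0,129],[0,0,129],[0,0,129],[0,0,129],[0,0,129],[0,0,129]],"delta_rot":[[0,0,0],[0,0,0],[0,0,0],[0,0,0],[0,0,0],[0,0,0],[0,0,0],[0,0,0],[0,0,0],[0,0,0],[0,0,0],[0,0,0]],"gripper":[-0.2,-0.2,-0.2,-0.2,-0.2,-0.2,-0.2,-0.2,1,1,1,1]}'
```

```text
ledge R far [ 0.6817 -0.0603  0.012 ]
ledge R near [ 0.5915 -0.0622  0.012 ]
ledge far L [0.6803 0.056  0.012 ]
floor near L [0.5874 0.2569 0.012 ]
roof mouth far [0.6649 0.0873 0.086 ]
roof mouth near [0.6015 0.0848 0.086 ]
roof inner far [0.6632 0.2587 0.086 ]
roof inner near [0.5986 0.2571 0.086 ]
guide tips [0.6719 0.0586 0.02  ]
guide tips [0.5933 0.0579 0.02  ]
time: 12.45
position: [0.5293, -0.2837, 0.0137]
tool_rot: [-0.0, 1.0, -0.0, 0.001]
ft_force: [-0.4, 0.6, 0.1]
grip_width: 0.0702
grip_force: 0.0
```

```bash
python3 -m jog '{"dp":[[0,0,-50],[0,0,-80],[0,0,-80],[0,0,-80],[0,0,-80],[0,0,-80],[0,0,-80],[0,0,-80],[0,0,-80],[0,0,-80],[0,0,-80],[0,0,-80]],"delta_rot":[[0,0,0],[0,0,0],[0,0,0.15],[0,0,0.3],[0,0,0.45],[0,0,0.6],[0,0,0.75],[0,0,0.9],[0,0,1.05],[0,0,1.2],[0,0,1.35],[0,0,1.5]],"gripper":[1,1,1,1,1,1,1,1,1,1,1,1]}'; python3 -m jog '{"dp":[[0,0,0],[0,0,0],[0,0,0],[0,0,0],[0,0,0],[0,0,0],[0,0,0],[0,0,0],[0,0,0],[0,0,0],[0,0,0],[0,0,0]],"delta_rot":[[0,0,0.15],[0,0,0.3],[0,0,0.45],[0,0,0.6],[0,0,0.75],[0,0,0.9],[0,0,1.05],[0,0,1.2],[0,0,1.35],[0,0,1.5],[0,0,1.641],[0,0,1.641]],"gripper":[1,1,1,1,1,1,1,1,1,1,1,1]}'; python3 -c "
from h import *
print(robot.get_obs()['q'])
go([.529,-.2835,.0125],np.pi/2)"
```

```text
time: 13.65
position: [0.5288, -0.2833, 0.0932]
tool_rot: [0.684, 0.73, -0.0, 0.0]
ft_force: [0.1, 0.6, -0.6]
grip_width: 0.0871
grip_force: 0.0
time: 14.85
position: [0.5289, -0.2834, 0.0932]
tool_rot: [1.0, 0.001, 0.0, 0.0]
ft_force: [-0.1, -0.0, -0.8]
grip_width: 0.0871
grip_force: 0.0
[-6.77953194e-01  6.63609246e-01  1.60348733e+00 -1.31074475e-05
  8.74153474e-01  8.91753003e-01]
t 14.85 dp [ 0.1  0.1 80.7] rot [ 0.    -0.     0.001]
```

```bash
python3 -m jog '{"dp":[[0,0,40],[0,0,70],[0,0,81],[0,0,81],[0,0,81],[0,0,81],[0,0,81],[0,0,81],[0,0,81],[0,0,81],[0,0,81],[0,0,81]],"delta_rot":[[0,0,0],[0,0,0],[0,0,0],[0,0,0],[0,0,0],[0,0,0],[0,0,0],[0,0,0],[0,0,0],[0,0,0],[0,0,0],[0,0,0]],"gripper":[1,1,1,1,-0.2,-0.2,-0.2,-0.2,-0.2,-0.2,-0.2,-0.2]}' 40;  python3 -m jog '{"dp":[[0,0,0],[0,0,-10],[0,0,-25],[0,0,-45],[0,0,-70],[0,0,-95],[0,0,-115],[0,0,-125],[0,0,-130],[0,0,-130]],"delta_rot":[[0,0,0],[0,0,0],[0,0,0],[0,0,0],[0,0,0],[0,0,0],[0,0,0],[0,0,0],[0,0,0],[0,0,0]],"gripper":[-0.2,-0.2,-0.2,-0.2,-0.2,-0.2,-0.2,-0.2,-0.2,-0.2]}' 40; python3 - <<'E'
from h import *
print(robot.get_obs()['q'])
M=np.array([.634,.088]); e=np.array([-.013,1]); p=M-.1*e; print(p)
go([p[0],p[1],.145],.013)
E
```

```text
time: 16.05
position: [0.529, -0.2836, 0.0123]
tool_rot: [1.0, 0.0, 0.0, 0.0]
ft_force: [-0.1, -0.6, 2.5]
grip_width: 0.0459
grip_force: 39.9
time: 17.05
position: [0.5287, -0.2832, 0.1422]
tool_rot: [1.0, 0.0, 0.0, 0.0]
ft_force: [0.0, -0.7, -6.0]
grip_width: 0.0455
grip_force: 39.9
[-6.77901434e-01  5.93449583e-01  1.57214314e+00  3.99253108e-05
  9.75885023e-01  8.92048389e-01]
[ 0.6353 -0.012 ]
t 17.05 dp [ 106.9 -271.1   -2.8] rot [-0.    -0.     1.559]
```

```bash
python3 -m jog '{"dp":[[0,-15,0],[0,-35,0],[0,-60,0],[5,-85,0],[10,-110,0],[20,-135,0],[35,-160,0],[50,-185,0],[65,-210,0],[80,-235,0],[95,-255,0],[107,-271,0]],"delta_rot":[[0,0,-0.132],[0,0,-0.264],[0,0,-0.396],[0,0,-0.528],[0,0,-0.66],[0,0,-0.792],[0,0,-0.924],[0,0,-1.056],[0,0,-1.188],[0,0,-1.32],[0,0,-1.452],[0,0,-1.584]],"gripper":[-0.2,-0.2,-0.2,-0.2,-0.2,-0.2,-0.2,-0.2,-0.2,-0.2,-0.2,-0.2]}' 40;  python3 -m jog '{"dp":[[0,0,0],[0,0,0],[0,0,0]],"delta_rot":[[0,0,0],[0,0,0],[0,0,0]],"gripper":[-0.2,-0.2,-0.2]}'; python3 - <<'E'
from h import *
print(robot.get_obs()['q'])
w,im=snap('wrist','w8.png'); np.save('w8.npy',w[1]); cv2.imwrite('pics/w8b.png',cv2.resize(im[:,:,::-1],None,fx=1.25,fy=1.25))
for k in ['carrier','backstop','mouth','vial0']: print(k,robot.search_frame(k,'wrist')[:3])
M=np.array([.634,.088]); e=np.array([-.013,1]); p=M-.1*e; print(p)
go([p[0],p[1],.145],.013)
E
```

```text
time: 18.25
position: [0.6352, -0.0105, 0.1401]
tool_rot: [0.7, 0.714, -0.001, -0.001]
ft_force: [0.7, 0.4, -4.2]
grip_width: 0.0459
grip_force: 39.9
time: 18.55
position: [0.6343, -0.0127, 0.1409]
tool_rot: [0.703, 0.712, -0.001, -0.001]
ft_force: [-0.3, -0.3, -5.7]
grip_width: 0.0458
grip_force: 39.9
[-1.95746683e-01  6.36906089e-01  1.47868756e+00 -4.84232927e-04
  1.02889858e+00 -2.07972597e-01]
carrier [{'rect': [268.0, 151.2, 362.2, 319.9], 'score': 0.89}, {'rect': [388.3, 66.4, 496.6, 200.7], 'score': 0.34}]
backstop []
mouth [{'rect': [266.5, 2.1, 368.1, 162.1], 'score': 0.7}, {'rect': [268.0, 153.5, 359.5, 319.5], 'score': 0.28}]
vial0 [{'rect': [290.5, 246.5, 339.4, 317.1], 'score': 0.76}, {'rect': [287.0, 178.7, 336.4, 241.9], 'score': 0.76}, {'rect': [296.4, 313.0, 336.4, 317.4], 'score': 0.5}]
[ 0.6353 -0.012 ]
t 18.8 dp [ 1.  0. -3.] rot [-0.  0. -0.]
```

View pics/w8b.png

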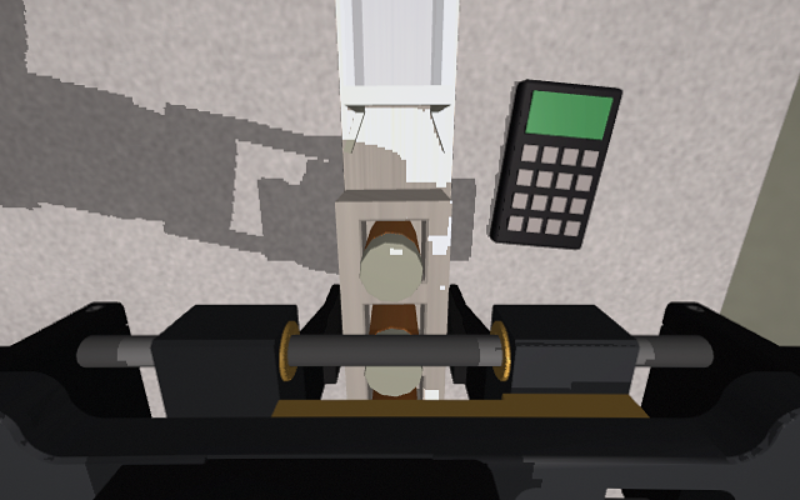

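Carrier hangs in front of the arch with its front at v≈200. The guide tips are at (352,152) and (444,152), meeting the mouth at (365,110) and (431,110). The calculator is clear to the right.

```bash
python3 - <<'E'
from h import *
m=robot.camera_model('wrist'); w=(m,np.load('w8.npy'))
C=lambda n,u,v,z:print(n,onz(w,u/1.25,v/1.25,z).round(4))
C('gtipL',352,152,.02);C('gtipR',444,152,.02);C('gmouL',365,110,.02);C('gmouR',431,110,.02)
C('archtopL',341,104,.086);C('archtopR',454,104,.086);C('ledgeL',343,160,.012);C('ledgeR',454,160,.012)
C('carFL',335,202,.1687);C('carFR',451,202,.1687);C('carFLlow',341,190,.1347);C('carFRlow',447,190,.1347)
g=cv2.cvtColor(cv2.imread('pics/w8.png'),cv2.COLOR_BGR2GRAY)
for v in (88,100,115): print(v,g[v,262:372].tolist())
E
```

```text
gtipL [0.6    0.0576 0.02  ]
gtipR [0.6725 0.0585 0.02  ]
gmouL [0.6107 0.0886 0.02  ]
gmouR [0.6609 0.0892 0.02  ]
archtopL [0.6023 0.087  0.086 ]
archtopR [0.6679 0.0877 0.086 ]
ledgeL [0.5915 0.0509 0.012 ]
ledgeR [0.6821 0.052  0.012 ]
carFL [0.6109 0.0445 0.1687]
carFR [0.6561 0.045  0.1687]
carFLlow [0.6081 0.0442 0.1347]
carFRlow [0.6594 0.0449 0.1347]
88 [179, 178, 179, 181, 183, 186, 189, 186, 185, 181, 174, 239, 233, 233, 233, 235, 210, 213, 212, 199, 154, 91, 67, 70, 71, 70, 75, 79, 75, 88, 233, 237, 234, 234, 234, 233, 234, 234, 233, 234, 234, 234, 234, 233, 233, 234, 234, 233, 234, 234, 233, 233, 231, 233, 234, 233, 233, 233, 234, 233, 234, 233, 233, 234, 234, 234, 234, 234, 234, 233, 233, 234, 235, 236, 237, 240, 153, 149, 239, 237, 238, 248, 80, 62, 67, 68, 70, 68, 68, 63, 121, 191, 213, 238, 235, 234, 233, 233, 233, 233, 235, 221, 177, 174, 174, 175, 176, 178, 178, 179]
100 [192, 189, 184, 178, 177, 180, 182, 183, 178, 177, 180, 229, 234, 233, 233, 233, 234, 234, 234, 233, 233, 233, 233, 234, 235, 226, 120, 240, 235, 233, 234, 234, 233, 233, 234, 233, 233, 233, 233, 2
[... 206 characters left out ...]
3, 233, 234, 236, 244, 109, 148, 239, 235, 234, 234, 234, 234, 234, 233, 233, 233, 233, 234, 234, 240, 139, 176, 180, 180, 180, 180, 181, 181, 182]
115 [110, 113, 111, 111, 108, 109, 109, 111, 111, 111, 111, 86, 162, 158, 156, 156, 156, 156, 156, 157, 148, 91, 167, 163, 159, 155, 156, 157, 151, 153, 223, 222, 220, 220, 221, 220, 220, 221, 220, 218, 237, 234, 234, 234, 234, 234, 234, 234, 234, 234, 234, 233, 232, 233, 233, 233, 233, 233, 233, 233, 234, 233, 234, 234, 234, 234, 234, 234, 234, 233, 233, 233, 234, 234, 233, 233, 234, 233, 233, 233, 234, 234, 234, 233, 233, 233, 233, 234, 239, 156, 115, 131, 239, 236, 234, 234, 234, 234, 234, 237, 200, 177, 180, 182, 183, 183, 183, 177, 177, 175]
```

```bash
python3 -m jog '{"dp":[[0,2,30],[0,2,60],[0,2,85],[0,2,105],[0,2,114],[0,2,118],[0,2,120],[0,2,121.5],[0,2,121.5],[0,2,121.5],[0,2,121.5]],"delta_rot":[[0,0,0],[0,0,0],[0,0,0],[0,0,0],[0,0,0],[0,0,0],[0,0,0],[0,0,0],[0,0,0],[0,0,0],[0,0,0]],"gripper":[-0.2,-0.2,-0.2,-0.2,-0.2,-0.2,-0.2,-0.2,-0.2,-0.2,-0.2]}'; python3 -c "
from h import *
go([.6366,-.0125,.0183],.013)"
```

```text
time: 19.9
position: [0.638, -0.0123, 0.0211]
tool_rot: [0.702, 0.712, 0.0, 0.0]
ft_force: [-0.3, 0.6, -5.0]
grip_width: 0.0455
grip_force: 39.9
t 19.9 dp [-0.2 -1.4  2.8] rot [0.001 0.    0.001]
```

```bash
python3 -m jog '{"dp":[[0,-1,1],[0,-1,2],[0,-1,2.7],[0,-1,2.7],[0,-1,2.7]],"delta_rot":[[0,0,0],[0,0,0],[0,0,0],[0,0,0],[0,0,0]],"gripper":[-0.2,-0.2,-0.2,-0.2,-0.2]}'; python3 -m jog '{"dp":[[0,0,0],[0,0,0],[0,0,0],[0,0,0],[0,0,0],[0,0,0],[0,0,0],[0,0,0]],"delta_rot":[[0,0,0],[0,0,0],[0,0,0],[0,0,0],[0,0,0],[0,0,0],[0,0,0],[0,0,0]],"gripper":[1,1,1,1,1,1,1,1]}'; python3 -m jog '{"dp":[[0,0,-40],[0,0,-80],[0,0,-120],[0,0,-130],[0,0,-130],[0,0,-130]],"delta_rot":[[0,0,0],[0,0,0],[0,0,0],[0,0,0],[0,0,0],[0,0,0]],"gripper":[1,1,1,1,1,1]}'; python3 - <<'E'
from h import *
w,im=snap('wrist','w9.png'); np.save('w9.npy',w[1])
for k in ['carrier','vial0']: print(k,[(round(d['score'],2),np.round(d['rect'],1)) for d in robot.search_frame(k,'wrist')[:4]])
for n,p in dict(fl=(-.023,.058),fr=(.023,.058)).items():
    print(n,proj(w,[.6366+p[0]-.013*p[1],-.0125+p[1],.046]))
for p in (.0247,-.0123,-.0493): print('cap',proj(w,[.6366-.013*(p+.0123),p,.072]))
go([.638,-.11,.02],.013)
g=cv2.cvtColor(im,cv2.COLOR_RGB2GRAY)
E
```

```text
time: 20.4
position: [0.6364, -0.0122, 0.0183]
tool_rot: [0.702, 0.712, -0.0, -0.0]
ft_force: [-2.1, 0.4, 1.3]
grip_width: 0.0461
grip_force: 39.9
time: 21.2
position: [0.6366, -0.0122, 0.0177]
tool_rot: [0.702, 0.712, 0.0, 0.0]
ft_force: [0.0, 0.1, -0.7]
grip_width: 0.0869
grip_force: 0.0
time: 21.8
position: [0.6355, -0.0121, 0.1466]
tool_rot: [0.702, 0.712, -0.001, -0.001]
ft_force: [-0.8, -0.4, -0.5]
grip_width: 0.0869
grip_force: 0.0
carrier [(0.93, array([291.7, 136. , 344.2, 268.1]))]
vial0 [(0.9, array([303.3, 185.7, 328.9, 216.6])), (0.7, array([302.8, 146.8, 328.8, 174.7]))]
fl [291.86445465 136.86130942]
fr [341.29106256 137.53885009]
cap [316.58139613 164.5301339 ]
cap [316.52436876 205.05980569]
cap [316.47262717 242.20239988]
t 21.95 dp [-98.1   2.  125.4] rot [-0.004 -0.001  0.001]
```

```bash
python3 -m jog '{"dp":[[-50,1,0],[-85,1.5,0],[-99,2,0],[-99,2,30],[-99,2,70],[-99,2,100],[-99,2,118],[-99,2,124],[-99,2,124],[-99,2,124]],"delta_rot":[[0,0,0],[0,0,0],[0,0,0],[0,0,0],[0,0,0],[0,0,0],[0,0,0],[0,0,0],[0,0,0],[0,0,0]],"gripper":[0,0,0,0,0,0,0,0,0,0]}'; python3 -c "
from h import *
go([.6378,-.111,.023],.013)"
```

```text
time: 22.95
position: [0.6406, -0.1111, 0.0243]
tool_rot: [0.702, 0.712, 0.0, 0.0]
ft_force: [0.2, 0.0, 0.1]
grip_width: 0.0439
grip_force: 0.0
t 22.95 dp [ 0.1 -2.8  1.3] rot [0.001 0.    0.001]
```

```bash
python3 -m jog '{"dp":[[0,-2.5,0.7],[0,-2.5,0.7],[0,-2.5,0.7],[0,-2.5,0.7],[0,-2.5,0.7],[0,-2.5,0.7],[0,-2.5,0.7],[0,-2.5,0.7],[0,-2.5,0.7],[0,-2.5,0.7]],"delta_rot":[[0,0,0],[0,0,0],[0,0,0],[0,0,0],[0,0,0],[0,0,0],[0,0,0],[0,0,0],[0,0,0],[0,0,0]],"gripper":[0,0,-1,-1,-1,-1,-1,-1,-1,-1]}' 15; python3 - <<'E'
from h import *
o=robot.get_obs(); print(o['position'],o['ft_force'],o['moment'])
w,im=snap('wrist','w10.png'); print(robot.search_frame('carrier','wrist')[:1],robot.search_frame('backstop','wrist')[:1],robot.search_frame('mouth','wrist')[:1])
g=cv2.cvtColor(im,cv2.COLOR_RGB2GRAY)
for v in np.arange(-.03,.08,.02): print(np.round(v,2),proj(w,[.6366-.013*(v+.012),v,.046]))
print(g[100:190:3,270:362:3])
E
```

```text
time: 23.95
position: [0.6376, -0.1113, 0.0231]
tool_rot: [0.702, 0.712, 0.0, 0.0]
ft_force: [0.6, -0.2, -0.2]
grip_width: 0.0098
grip_force: 15.0
[ 0.63764902 -0.11129554  0.02307408] [ 0.58183438 -0.24441143 -0.16622809] [-0.08343057 -0.02635364 -0.03063359]
[{'rect': [263.4, 2.3, 369.5, 267.9], 'score': 0.71}] [] [{'rect': [230.1, 0.9, 400.5, 169.6], 'score': 0.77}]
-0.03 [315.31256062 110.40907899]
-0.01 [315.31371498  64.39148958]
0.01 [315.31484352  13.52913239]
0.03 [315.31592448 -43.13404521]
0.05 [ 315.31692845 -106.84629923]
0.07 [ 315.31781571 -179.26958505]
[[222 222 222 222 222 224 193 151 214 217 220 214 216 217 215 215 216 216
  217 214 214 174 176 154 144 212 222 222 222 222 222]
 [222 222 222 222 222 222 223 222 222 222 223 223 222 222 220 220 220 219
  220 219 219 219 219 219 219 223 222 222 222 222 222]
 [222 222 222 222 222 222 222 222 222 222 222 222 222 222 222 222 222 222
  222 222 222 222 222 222 222 222 222 222 222 222 222]
 [222 222 222 222 222 222 222 222 222 222 222 222 222 222 222 222 222 222
  222 222 222 222 222 222 222 222 222 222 222 222 222]
 [222 22
[... 2646 characters left out ...]
  142 142 142 101  82  75 121 147 148 147 147 150 151]
 [ 97 147 147 148 225 224 227 131 141 141 141 142 142 141 141 142 142 141
  142 142 136  91  93  92 121 146 148 147 147 150 155]
 [ 97 147 148 150 146 145 144 144 182 140 140 141 141 141 141 142 142 141
  142 140 134 137 137 138 134 146 148 147 147 150 120]
 [ 97 147 147 150 150 151 149 151 212 216 138 141 141 141 141 141 141 139
  148 148 147 150 151 153 150 145 148 147 147 149 109]
 [ 96 148 148 150 150 150 149 152 148 142 150 121 182 159 127 130 141 147
  152 148 147 150 151 152 149 146 148 146 148 150 105]
 [ 97 148 147 150 150 150 149 152 149 141 149 148 143 147 232 225 224 225
  150 147 146 150 150 152 148 147 148 146 146 150  95]]
```

```bash
python3 -m jog '{"dp":[[5,0,0],[12,0,0],[19,0,0],[26,0,0],[33,0,0],[40,0,0],[46,0,0],[52,0,0],[57,0,0],[60,0,0],[60,0,0]],"delta_rot":[[0,0,0],[0,0,0],[0,0,0],[0,0,0],[0,0,0],[0,0,0],[0,0,0],[0,0,0],[0,0,0],[0,0,0],[0,0,0]],"gripper":[-1,-1,-1,-1,-1,-1,-1,-1,-1,-1,-1]}'; python3 -c "
from h import *
o=robot.get_obs(); print(o['position'],o['ft_force'],o['moment'])"
```

```text
time: 25.25
position: [0.6366, -0.0503, 0.0231]
tool_rot: [0.702, 0.712, 0.0, -0.0]
ft_force: [0.1, 1.1, -0.2]
grip_width: 0.0098
grip_force: 15.0
[ 0.63656392 -0.05026609  0.02305343] [ 0.10792838  1.08095698 -0.20200968] [-0.08948447 -0.08732324  0.06742452]
```

```bash
python3 -m jog '{"dp":[[5,0,0],[12,0,0],[20,0,0],[28,0,0],[36,0,0],[44,0,0],[52,0,0],[60,0,0],[68,0,0],[75,0,0],[80,0,0],[80,0,0]],"delta_rot":[[0,0,0],[0,0,0],[0,0,0],[0,0,0],[0,0,0],[0,0,0],[0,0,0],[0,0,0],[0,0,0],[0,0,0],[0,0,0],[0,0,0]],"gripper":[-1,-1,-1,-1,-1,-1,-1,-1,-1,-1,-1,-1]}'; python3 -m jog '{"dp":[[2,0,0],[4,0,0],[6,0,0],[8,0,0],[10,0,0],[12,0,0],[14,0,0],[16,0,0],[16,0,0]],"delta_rot":[[0,0,0],[0,0,0],[0,0,0],[0,0,0],[0,0,0],[0,0,0],[0,0,0],[0,0,0],[0,0,0]],"gripper":[-1,-1,-1,-1,-1,-1,-1,-1,-1]}'; python3 -c "
from h import *
o=robot.get_obs(); print(o['position'],o['ft_force'],o['moment'])"
```

```text
time: 26.45
position: [0.6354, 0.0303, 0.0231]
tool_rot: [0.702, 0.712, 0.0, -0.001]
ft_force: [1.3, 2.0, 0.1]
grip_width: 0.0099
grip_force: 15.0
time: 27.35
position: [0.6352, 0.0453, 0.0231]
tool_rot: [0.702, 0.712, 0.0, -0.0]
ft_force: [-0.2, -0.3, -0.3]
grip_width: 0.0101
grip_force: 15.0
[0.63524931 0.04528467 0.02305436] [-0.19099078 -0.25318549 -0.29851868] [-0.3296631  -0.00283138  0.02335583]
```

```bash
for i in 1; do python3 -m jog '{"dp":[[1,0,0],[2,0,0],[3,0,0],[4,0,0],[4,0,0]],"delta_rot":[[0,0,0],[0,0,0],[0,0,0],[0,0,0],[0,0,0]],"gripper":[-1,-1,-1,-1,-1]}'; python3 -c "
from h import *
o=robot.get_obs(); print(o['position'],o['ft_force'],o['moment'])"; done; python3 -m jog '{"dp":[[1,0,0],[2,0,0],[3,0,0],[3,0,0]],"delta_rot":[[0,0,0],[0,0,0],[0,0,0],[0,0,0]],"gripper":[-1,-1,-1,-1]}'; python3 -c "
from h import *
o=robot.get_obs(); print(o['position'],o['ft_force'],o['moment'])"
```

```text
time: 27.85
position: [0.6352, 0.0489, 0.0231]
tool_rot: [0.702, 0.712, 0.0, -0.0]
ft_force: [0.7, -2.2, 1.1]
grip_width: 0.0096
grip_force: 15.0
[0.63523153 0.048938   0.02306324] [ 0.69492377 -2.20422697  1.08296197] [-0.42686087  0.03797544 -0.00080775]
time: 28.25
position: [0.6352, 0.052, 0.0231]
tool_rot: [0.702, 0.712, 0.0, -0.0]
ft_force: [-0.6, -2.0, 0.1]
grip_width: 0.0098
grip_force: 15.0
[0.63518809 0.05198785 0.02306187] [-0.56059246 -1.95148292  0.11681938] [-0.4664644   0.07214492  0.03350726]
```

```bash
python3 -m jog '{"dp":[[0.7,0,0],[1.4,0,0],[2,0,0],[2,0,0]],"delta_rot":[[0,0,0],[0,0,0],[0,0,0],[0,0,0]],"gripper":[-1,-1,-1,-1]}'; python3 -c "
from h import *
o=robot.get_obs(); print(o['position'],o['ft_force'],o['moment'])";  python3 -m jog '{"dp":[[0.7,0,0],[1.4,0,0],[2,0,0],[2,0,0]],"delta_rot":[[0,0,0],[0,0,0],[0,0,0],[0,0,0]],"gripper":[-1,-1,-1,-1]}'; python3 -c "
from h import *
o=robot.get_obs(); print(o['position'],o['ft_force'],o['moment'])"
```

```text
time: 28.65
position: [0.6351, 0.0539, 0.0231]
tool_rot: [0.702, 0.712, 0.0, -0.0]
ft_force: [-0.1, -2.6, 0.2]
grip_width: 0.0101
grip_force: 15.0
[0.63514183 0.05390663 0.02305983] [-0.14279823 -2.64336921  0.2201418 ] [-0.47463183  0.04789554 -0.01275772]
time: 29.05
position: [0.6352, 0.0559, 0.0231]
tool_rot: [0.702, 0.712, 0.0, -0.0]
ft_force: [0.4, -1.7, -0.5]
grip_width: 0.0099
grip_force: 15.0
[0.63515301 0.05588278 0.02306303] [ 0.43912449 -1.66343281 -0.47533188] [-0.49408746  0.02241322 -0.00139832]
```

```bash
for i in 1; do python3 -m jog '{"dp":[[0.7,0,0],[1.4,0,0],[2,0,0],[2,0,0]],"delta_rot":[[0,0,0],[0,0,0],[0,0,0],[0,0,0]],"gripper":[-1,-1,-1,-1]}'; done; python3 -m jog '{"dp":[[0.7,0,0],[1.4,0,0],[2,0,0],[2,0,0]],"delta_rot":[[0,0,0],[0,0,0],[0,0,0],[0,0,0]],"gripper":[-1,-1,-1,-1]}'; python3 -c "
from h import *
o=robot.get_obs(); print(o['position'],o['ft_force'],o['moment'])"
```

```text
time: 29.45
position: [0.6351, 0.0579, 0.0231]
tool_rot: [0.702, 0.712, 0.0, -0.0]
ft_force: [-0.1, -2.3, 0.8]
grip_width: 0.01
grip_force: 15.0
time: 29.85
position: [0.6355, 0.0583, 0.0231]
tool_rot: [0.702, 0.712, -0.001, 0.001]
ft_force: [-0.2, -7.7, -0.0]
grip_width: 0.0098
grip_force: 15.0
[0.63545182 0.05826416 0.02305823] [-0.15437617 -7.65414919 -0.03717776] [-1.28758429 -0.00137985  0.10174203]
```

```bash
python3 -m jog '{"dp":[[-0.7,0,0],[-1.3,0,0],[-1.3,0,0],[-1.3,0,0],[-1.3,0,0],[-1.3,0,0],[-1.3,0,0]],"delta_rot":[[0,0,0],[0,0,0],[0,0,0],[0,0,0],[0,0,0],[0,0,0],[0,0,0]],"gripper":[-1,-1,-1,-0.3,-0.3,-0.3,-0.3]}'; python3 -m jog '{"dp":[[0,0,-20],[0,0,-60],[0,0,-100],[0,0,-130],[-40,0,-130],[-80,0,-130],[-80,0,-130],[-80,0,-130],[-80,0,-130]],"delta_rot":[[0,0,0],[0,0,0],[0,0,0],[0,0,0],[0,0,0],[0,0,0],[0,0,0],[0,0,0],[0,0,0]],"gripper":[-0.3,-0.3,-0.3,-0.3,-0.3,-0.3,-0.3,-0.3,-0.3]}'; python3 - <<'E'
from h import *
print(robot.get_obs()['position'],robot.get_obs()['q'])
w,im=snap('wrist','w11.png'); t,i2=snap('top','t11.png'); s,i3=snap('scene','s11.png')
for n in ['wrist','top','scene']:
  for k in ['carrier','vial0','backstop','calculator','amber_bottle','beaker']: print(n,k,[(round(d['score'],2),np.round(d['rect'],1).tolist()) for d in robot.search_frame(k,n)[:3]])
# expected if front at .2155, centre .1575
e=np.array([-.013,1]); O=np.array([.6353-.0013,.1573])
for n,c in (('wrist',w),('top',t),('scene',s)):
  print(n,'tab end',proj(c,[*(O-.113*e),.045]),'rear',proj(c,[*(O-.058*e),.046]),'caps',[proj(c,[*(O+a*e),.072]).round(1).tolist() for a in (-.037,0,.037)])
E
```

```text
time: 30.55
position: [0.6348, 0.059, 0.023]
tool_rot: [0.702, 0.712, 0.0, -0.0]
ft_force: [0.4, -0.3, -0.0]
grip_width: 0.0287
grip_force: 0.0
time: 31.45
position: [0.6358, -0.0206, 0.1527]
tool_rot: [0.702, 0.712, -0.0, -0.001]
ft_force: [0.6, -1.1, -0.1]
grip_width: 0.0303
grip_force: 0.0
[ 0.63579118 -0.02063568  0.15274767] [-2.08160339e-01  6.23273856e-01  1.46675988e+00  7.63420289e-04
  1.05266360e+00 -2.22781435e-01]
wrist carrier [(0.88, [308.6, 75.2, 323.4, 128.2])]
wrist vial0 [(0.51, [313.5, 74.6, 324.4, 132.5])]
wrist backstop []
wrist calculator [(0.71, [385.8, 56.2, 488.6, 189.9]), (0.53, [308.8, 75.8, 323.5, 131.4])]
wrist amber_bottle []
wrist beaker [(0.42, [388.8, 55.9, 487.3, 191.7])]
top carrier []
top vial0 []
top backstop []
top calculator [(0.88, [282.4, 93.0, 299.1, 125.9])]
top amber_bottle [(0.75, [424.5, 110.7, 463.6, 149.8]), (0.69, [282.4, 93.7, 299.2, 129.5])]
top beaker [(0.83, [178.1, 226.7, 217.8, 254.7])]
scene carrier [(0.64, [364.6, 208.8, 370.4, 215.6])]
scene vial0 []
scene backstop []
scene calculator [(0.19, [376.6, 92.8, 383.6, 127.1])]
scene amber_bottle [(0.8, [258.8, 304.4, 299.4, 359.3])]
scene beaker [(0.44, [378.2, 95.2, 385.3, 128.2])]
wrist tab end [315.86489157 128.61439225] rear [315.92067648  64.56123946] caps [[316.0, 29.1], [316.0, -29.1], [316.1, -94.8]]
top tab end [306.07312613 160.70324707] rear [283.18506055 160.8761186 ] caps [[273.2, 159.2], [257.5, 159.4], [241.8, 159.5]]
scene tab end [362.17241901 207.74287597] rear [377.87810789 192.97995365] caps [[385.2, 180.7], [395.3, 171.4], [405.2, 162.3]]
```

```bash
python3 -m jog '{"dp":[[40,0,-40],[80,0,-80],[120,0,-80],[140,0,-80],[140,0,-80],[140,0,-80],[140,0,-80]],"delta_rot":[[0,0,0],[0,0,0],[0,0,0],[0,0,0],[0,0,0],[0,0,0],[0,0,0]],"gripper":[-0.3,-0.3,-0.3,-0.3,-0.3,-0.3,-0.3]}'; python3 - <<'E'
from h import *
w,im=snap('wrist','w12.png'); print(robot.get_obs()['position'])
for k in ['carrier','vial0','backstop']: print(k,[(round(d['score'],2),np.round(d['rect'],1).tolist()) for d in robot.search_frame(k,'wrist')[:4]])
e=np.array([-.013,1]); O=np.array([.634,.1573])
for a in (-.058,-.037,0,.037): print('cap' ,a,proj(w,[*(O+a*e),.072]).round(1))
print('front top',[proj(w,[*(O+.058*e+[d,0]),.046]).round(1).tolist() for d in (-.023,.023)])
print('stop top face',[proj(w,[*(O+.058*e+[d,0]),.044]).round(1).tolist() for d in (-.018,.018)])
print('stop base',proj(w,[*(O+.058*e),.012]).round(1))
fr=proj(w,[*(O+.058*e),.046]).astype(int)
for u in (fr[0]-10,fr[0],fr[0]+10,fr[0]+16): print(u,[(v,*im[v,u]) for v in range(max(0,fr[1]-26),fr[1]+20,1)][::2] )
E
```

```text
time: 33.2
position: [0.6341, 0.1173, 0.2325]
tool_rot: [0.703, 0.712, -0.001, -0.0]
ft_force: [-0.6, -0.4, 0.3]
grip_width: 0.0304
grip_force: 0.0
[0.63421279 0.11702612 0.23252156]
carrier []
vial0 []
backstop []
cap -0.058 [315.7 195.7]
cap -0.037 [315.7 178.9]
cap 0 [315.7 147.7]
cap 0.037 [315.7 114.3]
front top [[296.2, 95.2], [335.1, 95.7]]
stop top face [[300.5, 95.3], [330.8, 95.7]]
stop base [315.7  96.8]
305 [(69, np.uint8(193), np.uint8(192), np.uint8(197)), (71, np.uint8(193), np.uint8(193), np.uint8(197)), (73, np.uint8(194), np.uint8(193), np.uint8(197)), (75, np.uint8(194), np.uint8(193), np.uint8(197)), (77, np.uint8(194), np.uint8(193), np.uint8(197)), (79, np.uint8(194), np.uint8(193), np.uint8(197)), (81, np.uint8(188), np.uint8(189), np.uint8(194)), (83, np.uint8(188), np.uint8(189), np.uint8(195)), (85, np.uint8(189), np.uint8(189), np.uint8(195)), (87, np.uint8(188), np.uint8(189), np.uint8(195)), (89, np.uint8(188), np.uint8(189), np.uint8(195)), (91, np.uint8(175), np.uint8(176), np.uint8(182)), (93, np.uint8(157), np.uint8(159), np.uint8(165)), (95, np.uint8
[... 3358 characters left out ...]
np.uint8(194), np.uint8(199)), (89, np.uint8(195), np.uint8(195), np.uint8(199)), (91, np.uint8(196), np.uint8(196), np.uint8(200)), (93, np.uint8(197), np.uint8(196), np.uint8(201)), (95, np.uint8(197), np.uint8(197), np.uint8(201)), (97, np.uint8(197), np.uint8(196), np.uint8(201)), (99, np.uint8(197), np.uint8(196), np.uint8(199)), (101, np.uint8(203), np.uint8(203), np.uint8(207)), (103, np.uint8(214), np.uint8(217), np.uint8(219)), (105, np.uint8(214), np.uint8(216), np.uint8(219)), (107, np.uint8(213), np.uint8(216), np.uint8(219)), (109, np.uint8(209), np.uint8(211), np.uint8(214)), (111, np.uint8(196), np.uint8(196), np.uint8(199)), (113, np.uint8(196), np.uint8(196), np.uint8(200))]
```

```bash
python3 - <<'E'
from h import *
w=cam('wrist'); im=cv2.imread('pics/w12.png'); g=im[:,:,1]
for y in (.0875,.143,.147,.198,.203): print('rib',y,proj(w,[.634,y,.086]).round(1))
for u in (300,305,315,330,334): print(u,g[88:215:2,u].tolist())
for v in (98,99,100,114,147,165): print(v,g[v,284:348].tolist())
for c in (-.037,0,.037): print(c,[proj(w,[.634+d,.1573+c+f,z]).round(1).tolist() for d,f,z in ((-.011,0,.072),(.011,0,.072),(0,-.011,.072),(0,.011,.072),(0,.013,.046),(0,-.013,.046))])
E
```

```text
rib 0.0875 [314.8 208.6]
rib 0.143 [315.3 162.1]
rib 0.147 [315.3 158.6]
rib 0.198 [315.9 110.8]
rib 0.203 [315.9 105.9]
300 [191, 192, 176, 181, 197, 197, 197, 211, 216, 216, 217, 199, 197, 197, 197, 197, 196, 197, 197, 197, 197, 197, 197, 197, 197, 197, 196, 196, 196, 197, 196, 197, 185, 136, 138, 137, 166, 196, 195, 196, 195, 196, 196, 196, 195, 196, 196, 196, 196, 196, 195, 194, 195, 193, 219, 215, 163, 137, 137, 137, 147, 220, 217, 217]
305 [190, 191, 157, 157, 193, 196, 196, 211, 216, 216, 217, 185, 178, 178, 177, 180, 179, 180, 181, 193, 196, 196, 196, 187, 183, 183, 184, 185, 188, 190, 191, 193, 182, 136, 138, 136, 178, 197, 191, 193, 195, 195, 196, 195, 194, 194, 188, 194, 195, 196, 196, 195, 201, 217, 217, 216, 164, 138, 138, 137, 154, 219, 217, 217]
315 [189, 187, 158, 158, 193, 196, 194, 214, 216, 216, 217, 197, 194, 194, 194, 194, 194, 194, 190, 193, 195, 195, 196, 172, 131, 189, 194, 194, 195, 194, 195, 196, 183, 136, 138, 137, 177, 198, 146, 124, 152, 183, 195, 195, 196, 194, 194, 194, 195, 194, 196, 196, 195, 195, 200, 216, 164, 137, 137, 133, 222, 218, 217, 218]
330 
[... 2199 characters left out ...]
188, 153, 154, 151, 184, 214, 212, 212, 213, 215, 150, 138, 143, 142]
165 [152, 136, 136, 136, 188, 214, 211, 212, 213, 215, 157, 161, 160, 158, 199, 196, 196, 196, 196, 196, 197, 192, 181, 199, 195, 148, 119, 122, 122, 123, 122, 122, 123, 122, 122, 121, 151, 189, 196, 197, 197, 190, 179, 193, 195, 196, 196, 195, 196, 199, 163, 154, 161, 149, 199, 213, 212, 212, 213, 204, 134, 140, 142, 148]
-0.037 [[305.9, 178.8], [324.3, 179.0], [315.0, 187.7], [315.2, 169.8], [315.3, 164.1], [315.0, 183.9]]
0 [[305.9, 147.6], [325.0, 147.8], [315.3, 157.2], [315.6, 138.0], [315.6, 134.4], [315.4, 155.4]]
0.037 [[306.0, 114.2], [325.7, 114.4], [315.7, 124.5], [316.0, 103.9], [316.0, 102.6], [315.7, 125.1]]
```

The wrist picture shows the rubber stop face ending at v≈95.6. The carrier top spans u 296–334 right up against it, and the vials are upright. Hand in.

```bash
python3 -c "
from rig import robot
print(robot.hand_in())"
```

```text
the job is handed in; nothing more can be done
None
```

The job is handed in at about 33 s of the 72 s: the spare vial is in the empty pocket, and the carrier was let go on the ledge, then slid by its tab into the tunnel until it met the stop at about 8 N; the last wrist picture puts its front within about 2.5 mm of the stop's face, though hand-in returned no verdict.

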